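# Load the bench tumbler with rusty nuts and clamp its lid

### The arm

A 7-joint arm with a two-finger parallel gripper is mounted at the origin on a cart in front of the work surface, level with it; the furniture and walls round the work are solid. World frame = base frame: x ahead of the robot, y to its left, z up, the work surface at z = 0. Lengths are in m, angles in rad, forces in N, time in s.
With the tool pointing down it reaches from about 0.4 to 0.875 m from the base axis. Payload 6.5 kg.
Tool frame: the origin (TCP) lies midway between the tips of the shut fingers; the grasp point (between the pads) lies bot.grip_depth behind it (bot.grip_depth is the distance from the TCP to the grasp point, in m); z points along the fingers, y is the line along which they close (so a half turn about z gives the same grasp; the last joint's range is limited). The gripper opens to 85 mm and grips with 20 to 120 N. Pads are 22 mm wide; open, the fingers measure 114 mm over their backs; the gripper's body (76 mm by 85 mm) begins 54 mm behind the grasp point. The pads swing forward as they close: fully open they stand 13 mm farther back than shut.
Start: joints at [-1.316, 0.536, -0.004, 1.538, 0.003, 1.067, -0.071], TCP at [0.205, 0.617, 0.231] pointing down, gripper open.
Joint ranges: [-2.7, 2.7], [-0.37, 2.16], [-1.27, 1.26], [0.24, 2.4], [-1.31, 4.45], [0.19, 1.91], [-2.76, 2.76]. Speed limits (rad/s): [2.39, 2.39, 3.14, 3.14, 3.14, 3.14, 3.14].

### API

Orientations are given as a unit quaternion [w, x, y, z].
In Python, from workcell import bot gives the robot as it stands.
- The arm moves only by the shell command python3 -m pendant 'ROWS' [FORCE]. ROWS is JSON, a list of rows, each a list of 5 numbers: the shift along the world's x, y, z normalised to -1 to 1, where 1 is 100 mm, then the turn about the world's z normalised to -1 to 1, where 1 is 30 degrees, then the closure, from 0 (fully open) to 1 (shut). A call has 1 to 20 rows; each row is the pose to reach, as a shift and turn from the pose commanded when the call began; what a row does not reach only later rows make up. A row lasts 1/8 s, in which the tool goes at most 62.5 mm and 10.7 degrees, less where a joint would pass 70% of its speed; a pose out of reach is approached as far as the arm can. A call with a number of a shift or a turn outside -1 to 1 is refused whole. A call with a gripper value outside its range is refused whole. The fingers move at their own pace and stop on an object; FORCE is the grip in N (left out, the last holds). Time passes only in rows, so rows that repeat a pose let the fingers close. It gives the time, the measured TCP pose, the force, the opening and the grip force at its end, in the units of the state.
- bot.sense(): the state, without advancing time (a new reading comes with each control period).
- bot.grab_frame(name): name is "scene" or "top"; returns the picture (420x560x3 uint8, blue, green, red); there is no depth.
- bot.camera_info(name): a dict with "fx", "fy", "cx", "cy" (pixels), "origin" and "orientation" of the camera in the world. Camera axes: x right, y down, z forward; pixel columns grow to the right and rows downward; lengths in m; the calibration is good to about 2 mm. A picture is of the moment at which its call begins. camera_info takes no time and is no camera call.
- bot.finish_job(): hands the job in; it is judged then, once.
The state is a dict: "time_s": time; "qpos": joint angles; "qd": joint speeds; "effort": joint torques, N m; "tool_pos": TCP position; "orientation": TCP orientation; "wrist_force": force on the tool from outside, world axes, zero at the start; "moment": the same for the moment, N m; "gripper_width": finger opening in m; "grasp_force": force on a finger pad.
Only numpy, scipy, OpenCV 4.12 (cv2) and the standard library are available. Lean on these libraries where they do the work, as an engineer would, in place of code of your own. Each camera call takes 0.05 s, during which the arm holds its last target. There are 200 camera calls.

### The job

Load the tumbler: take the pan by its rubber grip, tip all six rusty nuts into the open tub with the pan's lip held low over the mouth, and stand the empty pan upright on the bench again. Then bring the lid down without letting it slam until it rests on its sprung buffer, and swing the red-knobbed clamp lever across it as far as it goes, so that it draws the lid down tight. Do not disturb the tape measure or the two tins.

Things in the scene. Friction and masses are not known exactly. Their poses are not given: they have to be found in the camera images.
- tumbler: Green bench tumbler, fixed. Origin: centre of the tub at bench level; its -x is the front (switch box, to x = -102 mm), +x the back (motor, to x = 140, z 100). Open tub 150 mm in x by 190 mm in y outside, walls 6 mm, inner floor at z = 38. The rim slopes from z = 105 at the front (x = -75) to z = 145 at the back (x = 75). Base plate x -85 to 135, y +-100, 14 mm high.
- tumbler_mouth (a point): Centre of the open mouth of the tub, at rim height (x = 0, y = 0, z = 125 mm in the tumbler's frame).
- lid (a joint): Angle of the green lid about its hinge on the tub's back rim: 1.90 rad = wide open, leaning a little backwards (1.83 = upright), 0.02 to 0.05 = shut, resting on a sprung buffer under the tab, 0 = drawn down tight by the clamp. Starts between 1.60 and 1.88. Friction hinge: it stays where it is left; 2 to 4 N at the tab move it. The clamp passes over it only when it is shut.
- lid_hinge (a point): Middle of the lid's hinge line, which runs along the tumbler's y at x = 79, z = 146 mm in its frame. Turns with the lid: point z is square to the lid, pointing out of its outer face (up when shut), -x points from the hinge to the tab. Shut, the lid slopes 0.261 rad down to the front. Plate 165 mm long, 200 mm wide, 5 mm thick (outer face at point z = 6 to 9 mm).
- lid_tab (a point): Middle of the black rubber tab on the lid's free edge, 183 mm from the hinge; tab 60 mm wide along the tumbler's y, 36 mm long, 10 mm thick. With the lid open it points up; shut, it juts out over the tub's front edge.
- clamp (a joint): Angle of the steel clamp lever: 0 = swung aside along the tumbler's front, pointing to its -y; 1.571 = end stop, across the shut lid, pointing to its +x. Starts between 0 and 0.3. Turns in the shut lid's plane, counter-clockwise from above. 2 N at the knob move it; from about 0.8 its cam rides over a stud on the lid and presses the lid down (some 8 N at the knob). Stays where it is left.
- clamp_knob (a point): Middle of the upright red knob at the end of the clamp lever: 18 mm diameter, 30 mm tall, 55 mm from the lever's pivot.
- clamp_pivot (a point): On the lever's pivot axis, at the height of the middle of the knob (x = -96, y = -50, z = 141 mm in the tumbler's frame).
- pan: Loose aluminium pouring pan, 0.26 kg, upright on the bench. Origin: under the centre of its floor; z up, x towards its pouring lip. Floor 96 x 86 mm (x -49 to 47), 3 mm thick; side walls 36 mm high, 92 mm wide outside; low lip: a ramp from x = 47 up to x = 76, z = 10 mm. The back wall flares backwards 28 degrees from vertical and runs on into the grip.
- pan_grip (a point): Middle of the black rubber grip at the back of the pan (x = -86, z = 74 mm in its frame): a flat tab 52 mm wide along the pan's y, 10 mm thick, 58 mm long, leaning 28 degrees from vertical towards the pan's -x; its top end is 23 mm beyond this point. Pinch it across the 10 mm, with the tool along its length (tilted 28 degrees).
- pan_lip (a point): Middle of the pan's pouring lip edge (x = 76, z = 10 mm in the pan's frame).
- nut_0: Rusty steel hex nut lying in the pan, 24 mm across flats, 18 mm thick, 16.6 mm bore, about 50 g. Origin: centre of its underside as built (it may end up any way round).
- nut_1: Rusty steel hex nut lying in the pan, 24 mm across flats, 18 mm thick, 16.6 mm bore, about 50 g. Origin: centre of its underside as built (it may end up any way round).
- nut_2: Rusty steel hex nut lying in the pan, 24 mm across flats, 18 mm thick, 16.6 mm bore, about 50 g. Origin: centre of its underside as built (it may end up any way round).
- nut_3: Rusty steel hex nut lying in the pan, 24 mm across flats, 18 mm thick, 16.6 mm bore, about 50 g. Origin: centre of its underside as built (it may end up any way round).
- nut_4: Rusty steel hex nut lying in the pan, 24 mm across flats, 18 mm thick, 16.6 mm bore, about 50 g. Origin: centre of its underside as built (it may end up any way round).
- nut_5: Rusty steel hex nut lying in the pan, 24 mm across flats, 18 mm thick, 16.6 mm bore, about 50 g. Origin: centre of its underside as built (it may end up any way round).
- tape_measure: Yellow tape measure standing on the bench, 36 x 76 x 62 mm, loose; origin at the centre of its underside. Leave it alone.
- parts_tin: Small yellow rectangular tin, 43 x 63 x 68 mm, loose; origin at the centre of its underside. Leave it alone.
- grease_tin: Low round tin with a red cap, 73 mm diameter, 59 mm tall, loose; origin at the centre of its underside. Leave it alone.

How it is judged:
By the outcome, as a careful person would: the job done as asked, in the order asked, and still so for the second after the job is handed in, with the robot touching nothing.
It also fails if it takes over 70 s, if anything falls off the work surface, if the arm or the gripper's body presses on something with over 40 N, if the wrist force passes 120 N, or if a joint passes its speed limit or range.

## Working session

There is one attempt and no reset: what is moved stays moved. The work goes in short steps, Python scripts to look and compute and a shell command to move; the robot and the scene stay as the last step left them, time stands still between calls to the robot, and variables do not carry over. Pictures are saved under pics/ and viewed, at most 10 in all, crops included, and the job is handed in when it is done.

```bash
mkdir -p pics; ls; python3 - <<'E'
from workcell import bot
import cv2,numpy as np
for n in("scene","top"):
    cv2.imwrite(f"pics/{n}0.png",bot.grab_frame(n)); print(n,bot.camera_info(n))
print(bot.sense(),bot.grip_depth)
E
```

```text
pics
scene {'fx': 537.4188984225074, 'fy': 537.4188984225074, 'cx': 270.7071244451255, 'cy': 220.31634680618373, 'origin': array([-0.32080111, -0.56160336,  0.90756239]), 'orientation': array([-0.40582042,  0.82409331, -0.34926797,  0.1849105 ])}
top {'fx': 421.73912632450833, 'fy': 421.73912632450833, 'cx': 280.04641319920427, 'cy': 211.36900659805792, 'origin': array([0.3991523 , 0.14854351, 1.20893036]), 'orientation': array([-0.02208503,  0.70706184, -0.70642333,  0.0232783 ])}
{'time_s': 0.1, 'qpos': array([-1.31620022,  0.53710383, -0.00447662,  1.53874001,  0.00256642,
        1.06728248, -0.07121567]), 'qd': array([-0.00074789, -0.00308266,  0.00114527, -0.00359633,  0.00093707,
       -0.00062852, -0.00103488]), 'effort': array([ 3.13371333e-03, -5.84554517e+01,  1.05228156e+00, -2.59774625e+01,
        1.27175736e-02,  4.52018357e-03, -3.13443309e-05]), 'tool_pos': array([0.20476678, 0.61632585, 0.23050499]), 'orientation': array([-9.01423466e-05,  1.59675379e-01,  9.87169281e-01, -7.58896174e-04]), 'wrist_force': array([0.87432046, 0.11656079, 0.60640382]), 'moment': array([-0.02294367,  0.06943183, -0.01529109]), 'grasp_force': 0.0, 'gripper_width': 0.08552805852363088} 0.0187
```

View pics/scene0.png

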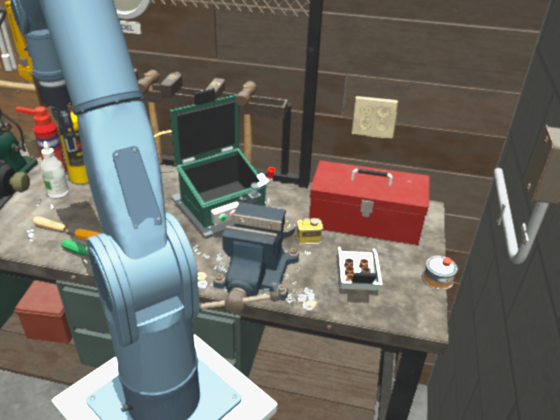

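View pics/top0.png

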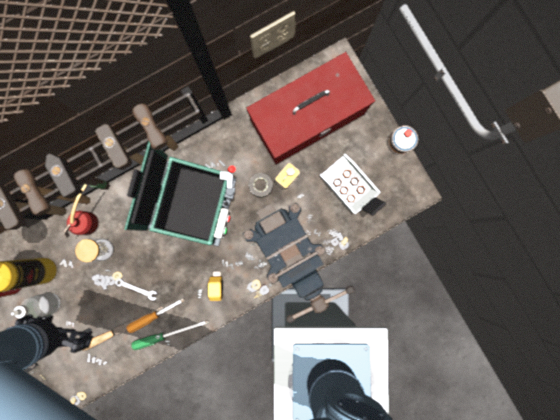

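```bash
python3 - <<'E'
import cv2,numpy as np
a=cv2.imread("pics/top0.png")
c1=a[135:260,115:250]; c2=a[120:225,260:430]
r=lambda c,k:cv2.resize(c,None,fx=k,fy=k,interpolation=cv2.INTER_CUBIC)
A=r(c1,4.5);B=r(c2,4.5)
cv2.imwrite("pics/c1.png",A);cv2.imwrite("pics/c2.png",B)
print(A.shape,B.shape)
E
```

```text
(562, 608, 3) (472, 765, 3)
```

View pics/c1.png

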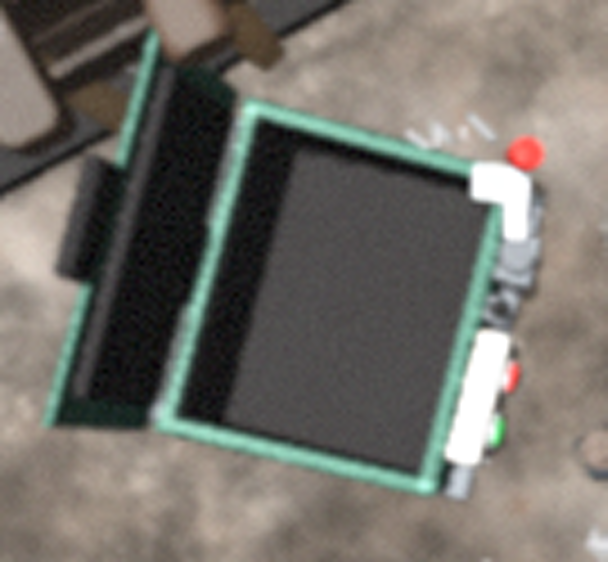

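View pics/c2.png

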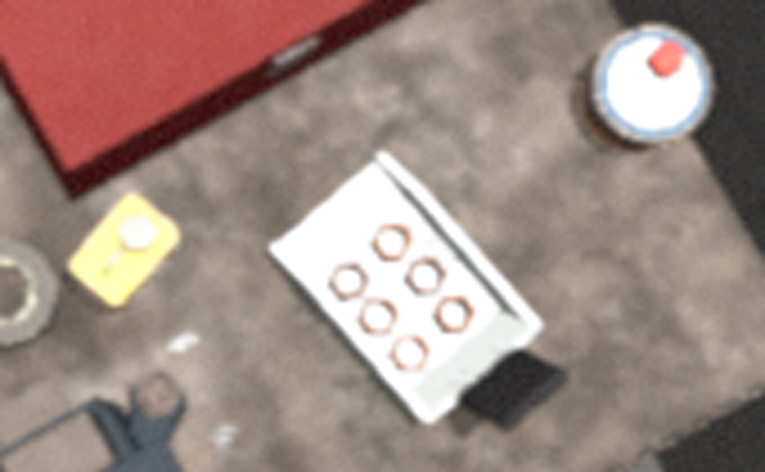

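```bash
cat > h.py <<'E'
import numpy as np
from workcell import bot
from scipy.spatial.transform import Rotation as R
def ray(cam,u,v):
    c=bot.camera_info(cam);w,x,y,z=c["orientation"]
    d=R.from_quat([x,y,z,w]).apply([(u-c["cx"])/c["fx"],(v-c["cy"])/c["fy"],1]);return c["origin"],d
def onz(cam,u,v,z):
    o,d=ray(cam,u,v);return o+d*(z-o[2])/d[2]
E
python3 - <<'E'
from h import *
np.set_printoptions(precision=4,suppress=True)
P=lambda u,v,z:onz("top",u/4.5+115-.4,v/4.5+135-.4,z)[:2]
bf,ff,fn,bn=P(246,100,.145),P(503,168,.105),P(435,492,.105),P(158,425,.145)
print(bf,ff,fn,bn)
X=(bf+bn)/2-(ff+fn)/2; Y=(bn+fn)/2-(bf+ff)/2
print("size",np.hypot(*X),np.hypot(*Y),"yaw",np.degrees([np.arctan2(X[1],X[0]),np.arctan2(-Y[0],Y[1])]),"ctr",(bf+ff+fn+bn)/4)
print("knob",P(526,155,.152),"tab",P(85,218,.32))
Q=lambda u,v,z:onz("top",u/4.5+260-.4,v/4.5+120-.4,z)[:2]
l1,l2=Q(270,248,.01),Q(382,153,.01);print("lip",l1,l2,(l1+l2)/2,np.hypot(*(l1-l2)))
b1,b2=Q(428,424,.036),Q(541,325,.036);print("backcorners",b1,b2)
print("griptop",Q(565,378,.092),Q(505,427,.092))
for n in [(125,250,.068),(652,84,.059)]:print(Q(*n))
print("tape",onz("top",215,288,.062))
d=(l1+l2)/2-(b1+b2)/2;print(np.degrees(np.arctan2(d[1],d[0])),np.hypot(*d))
d=l1-l2;print(np.degrees(np.arctan2(-d[0],d[1])))
print(R.from_quat(np.r_[bot.sense()["orientation"][1:],bot.sense()["orientation"][0]]).as_matrix())
E
```

```text
[0.6065 0.4292] [0.5742 0.2884] [0.3848 0.3261] [0.4226 0.4752]
size 0.14909011382639165 0.19132526597033353 yaw [76.4009 77.3625] ctr [0.497  0.3797]
knob [0.5741 0.2696] tab [0.5161 0.4578]
lip [0.5815 0.0333] [ 0.6428 -0.0386] [ 0.6122 -0.0026] 0.09442497687746947
backcorners [ 0.4679 -0.0615] [ 0.5296 -0.1324]
griptop [ 0.4919 -0.1327] [ 0.4629 -0.0969]
[0.5714 0.1267]
[ 0.6759 -0.1972]
tape [0.2659 0.3216 0.062 ]
39.73381324170659 0.14752417802257362
40.42936364834271
[[-0.949   0.3153 -0.0004]
 [ 0.3153  0.949  -0.0015]
 [-0.0001 -0.0015 -1.    ]]
```

The scene view shows the tumbler front facing −y and the arm at left. The top view shows tub rim corners near (170,157), (227,172), (212,244) and (150,229), the knob at (232,169), and the pan's lip at (332,164) with its grip at (373,205). The pendant only turns about z, so I'll pinch the grip across its 52 mm width and let the pan pivot about that axis.

```bash
p="python3 -m pendant"; 
$p '[[0,0,1,0,0],[0,0,1,0,0]]' && $p '[[0.5,-1,0,-1,0],[0.5,-1,0,-1,0],[0.5,-1,0,-1,0]]' && $p '[[0.5,-1,0,-1,0],[0.5,-1,0,-1,0],[0.5,-1,0,-1,0]]' && $p '[[0.45,-1,0,-1,0],[0.45,-1,0,-1,0],[0.45,-1,0,-1,0]]' && $p '[[0.5,-1,0,-1,0],[0.5,-1,0,-1,0],[0.5,-1,0,-1,0]]' && $p '[[0.5,-1,0,-0.05,0],[0.5,-1,0,-0.05,0]]' && $p '[[0.37,-1,0,0,0],[0.37,-1,0,0,0]]' && $p '[[0,-1,0,0,0],[0,-1,0,0,0],[0,-1,0,0,0]]'
```

```text
time_s: 0.35
tool_pos: [0.2051, 0.6172, 0.3335]
orientation: [0.0, 0.16, 0.987, 0.001]
wrist_force: [-0.0, 0.5, -0.3]
gripper_width: 0.0852
grasp_force: 0.0
time_s: 0.72
tool_pos: [0.2583, 0.5129, 0.3315]
orientation: [0.001, 0.415, 0.91, -0.001]
wrist_force: [0.3, 0.5, -0.9]
gripper_width: 0.0852
grasp_force: 0.0
time_s: 1.1
tool_pos: [0.3075, 0.4128, 0.3313]
orientation: [0.001, 0.637, 0.771, -0.0]
wrist_force: [-0.1, 1.1, 0.2]
gripper_width: 0.0854
grasp_force: 0.0
time_s: 1.48
tool_pos: [0.3517, 0.3129, 0.3313]
orientation: [0.0, 0.814, 0.58, -0.0]
wrist_force: [0.3, 1.0, 0.2]
gripper_width: 0.0853
grasp_force: 0.0
time_s: 1.85
tool_pos: [0.4014, 0.2128, 0.3313]
orientation: [0.0, 0.937, 0.349, -0.0]
wrist_force: [-1.2, 0.3, 0.0]
gripper_width: 0.0857
grasp_force: 0.0
time_s: 2.1
tool_pos: [0.4504, 0.115, 0.3312]
orientation: [0.0, 0.939, 0.343, -0.0]
wrist_force: [0.2, 0.2, -0.1]
gripper_width: 0.0854
grasp_force: 0.0
time_s: 2.35
tool_pos: [0.4872, 0.0141, 0.3313]
orientation: [0.0, 0.94, 0.342, -0.0]
wrist_force: [1.1, 0.5, -0.4]
gripper_width: 0.0852
grasp_force: 0.0
time_s: 2.72
tool_pos: [0.4862, -0.0866, 0.3313]
orientation: [0.0, 0.94, 0.34, -0.0]
wrist_force: [-0.6, 0.7, 0.5]
gripper_width: 0.0855
grasp_force: 0.0
```

```bash
p="python3 -m pendant"; 
$p '[[0,-0.21,-1,0,0],[0,-0.21,-1,0,0]]' && $p '[[0,0,-1,0,0],[0,0,-1,0,0],[0,0,-1,0,0]]' && $p '[[0,0,-0.4,0,0],[0,0,-0.75,0,0],[0,0,-0.75,0,0]]' && $p '[[0,0,0,0,0.25],[0,0,0,0,0.3],[0,0,0,0,0.5],[0,0,0,0,0.7],[0,0,0,0,0.8],[0,0,0,0,0.8],[0,0,0,0,0.8]]' 120
python3 - <<'E'
from h import *
import cv2
a=bot.grab_frame("top");b=bot.grab_frame("scene")
r=lambda c:cv2.resize(c,(390,390),interpolation=cv2.INTER_CUBIC)
cv2.imwrite("pics/g.png",np.hstack([r(a[100:230,300:430]),r(b[200:330,310:440])]))
E
```

```text
time_s: 2.98
tool_pos: [0.4862, -0.103, 0.2291]
orientation: [-0.001, 0.939, 0.344, -0.001]
wrist_force: [-0.2, 1.3, 0.8]
gripper_width: 0.0852
grasp_force: 0.0
time_s: 3.35
tool_pos: [0.4848, -0.1028, 0.1291]
orientation: [-0.001, 0.939, 0.344, -0.003]
wrist_force: [-1.5, 0.5, 0.0]
gripper_width: 0.0853
grasp_force: 0.0
time_s: 3.72
tool_pos: [0.4867, -0.1034, 0.0563]
orientation: [-0.001, 0.939, 0.343, -0.001]
wrist_force: [0.9, 0.2, -0.3]
gripper_width: 0.0852
grasp_force: 0.0
time_s: 4.6
tool_pos: [0.4884, -0.1051, 0.0585]
orientation: [0.001, 0.94, 0.343, 0.002]
wrist_force: [-4.1, -0.2, 16.1]
gripper_width: 0.0495
grasp_force: 121.8
```

View pics/g.png

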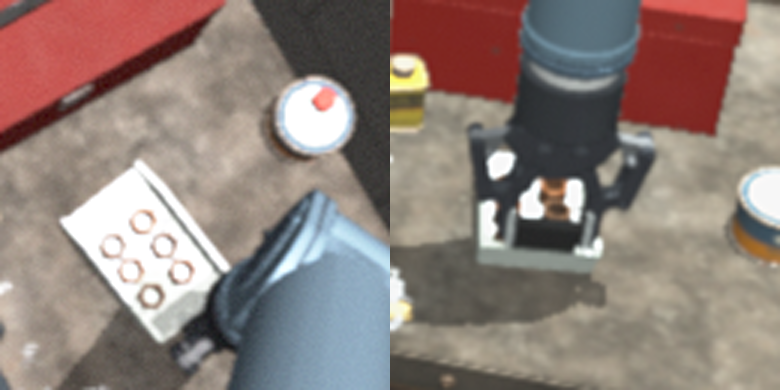

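The left tile shows the pan undisturbed with all six nuts. The right tile shows the fingers on both sides of the black grip at about (545,230), with 122 N on a 49.5 mm opening. I'll lift it slightly and check the tilt.

```bash
p="python3 -m pendant"; 
$p '[[0,0,0.08,0,0.8],[0,0,0.15,0,0.8],[0,0,0.2,0,0.8],[0,0,0.2,0,0.8],[0,0,0.2,0,0.8]]'
python3 - <<'E'
from h import *
import cv2
print(bot.sense()["moment"])
a=bot.grab_frame("top");b=bot.grab_frame("scene")
r=lambda c:cv2.resize(c,(390,390),interpolation=cv2.INTER_CUBIC)
cv2.imwrite("pics/l.png",np.hstack([r(a[100:230,300:430]),r(b[200:330,310:440])]))
E
```

```text
time_s: 5.32
tool_pos: [0.4867, -0.104, 0.0761]
orientation: [-0.0, 0.939, 0.343, -0.0]
wrist_force: [-0.5, 0.1, -5.8]
gripper_width: 0.0499
grasp_force: 125.8
[-0.24295642  0.34691678  0.00645551]
```

View pics/l.png

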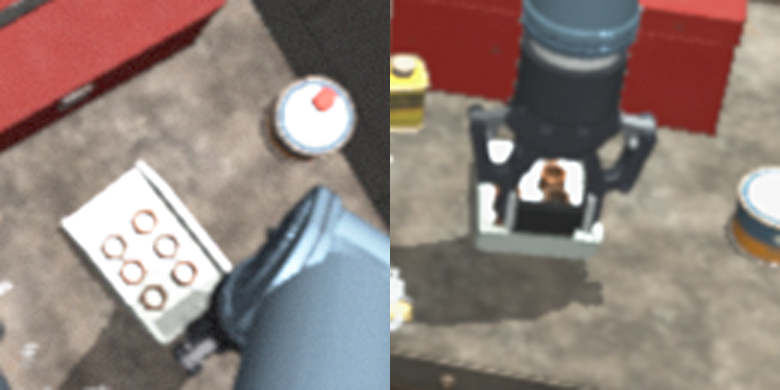

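Both tiles show the pan clear of the bench and still looking level with the nuts in place. The wrist carries 5.8 N and 0.42 Nm, so the grip holds against the torque. Next I'll lift it high.

```bash
p="python3 -m pendant"; 
$p '[[0,0,0.2,0,0.8],[0,0,0.45,0,0.8],[0,0,0.7,0,0.8],[0,0,0.9,0,0.8],[0,0,1,0,0.8],[0,0,1,0,0.8]]' && $p '[[0,0,0.2,0,0.8],[0,0,0.45,0,0.8],[0,0,0.7,0,0.8],[0,0,0.9,0,0.8],[0,0,1,0,0.8],[0,0,1,0,0.8]]' && $p '[[-0.05,0.2,0.1,0.2,0.8],[-0.05,0.45,0.2,0.4,0.8],[-0.08,0.7,0.3,0.6,0.8],[-0.1,1,0.3,0.8,0.8]]' && $p '[[-0.05,0.25,0,0.2,0.8],[-0.05,0.5,0,0.4,0.8],[-0.08,0.75,0,0.43,0.8],[-0.1,1,0,0.43,0.8]]' && $p '[[0,0.25,0,0,0.8],[-0.05,0.5,0,0,0.8],[-0.09,0.75,0,0,0.8],[-0.09,0.9,0,0,0.8],[-0.09,0.95,0,0,0.8],[-0.09,0.95,0,0,0.8]]' | grep -v grasp
python3 - <<'E'
from h import *
import cv2
print(bot.sense()["moment"])
a=bot.grab_frame("top");b=bot.grab_frame("scene")
r=lambda c:cv2.resize(c,(390,390),interpolation=cv2.INTER_CUBIC)
cv2.imwrite("pics/m.png",np.hstack([r(a[120:280,130:290]),r(b[80:260,150:330])]))
E
```

```text
time_s: 6.18
tool_pos: [0.4871, -0.1041, 0.1764]
orientation: [0.0, 0.939, 0.343, 0.0]
wrist_force: [0.3, -0.0, -6.6]
gripper_width: 0.0499
grasp_force: 126.0
time_s: 6.92
tool_pos: [0.4869, -0.1041, 0.2759]
orientation: [-0.0, 0.939, 0.343, -0.0]
wrist_force: [0.3, -0.4, -5.6]
gripper_width: 0.0496
grasp_force: 126.2
time_s: 7.42
tool_pos: [0.4773, -0.0023, 0.3066]
orientation: [0.0, 0.846, 0.533, 0.001]
wrist_force: [-0.3, 0.7, -6.9]
gripper_width: 0.0499
grasp_force: 126.3
time_s: 7.92
tool_pos: [0.4661, 0.0975, 0.3056]
orientation: [-0.0, 0.781, 0.624, -0.001]
wrist_force: [0.5, -0.1, -4.5]
gripper_width: 0.0498
grasp_force: 126.1
time_s: 8.68
tool_pos: [0.458, 0.1903, 0.3061]
orientation: [0.0, 0.782, 0.623, -0.0]
wrist_force: [0.4, -0.4, -5.6]
gripper_width: 0.05
[-0.39885482  0.10459247 -0.02091617]
```

View pics/m.png

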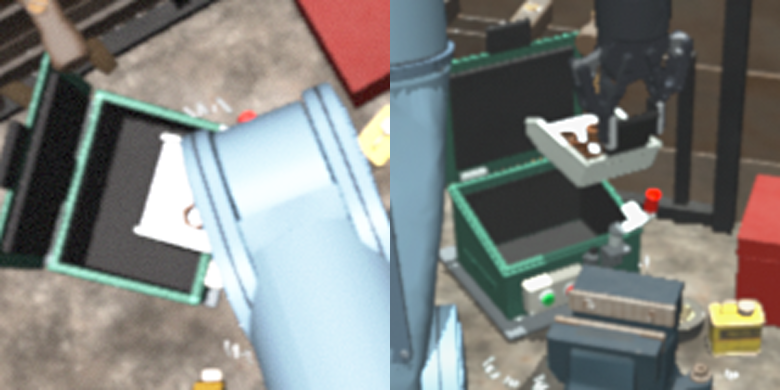

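Left tile: the pan is over the tub with its lip at about (155,185). Right tile: the pan is level above the mouth, with the tub, knob (652,200) and upright lid all clear. I'll advance, lower, then relax the grip in stages.

```bash
p="python3 -m pendant"; 
$p '[[0,0.25,-0.15,0,0.8],[0,0.5,-0.3,0,0.8],[0,0.75,-0.55,0,0.8],[0,0.86,-0.8,0,0.8],[0,0.86,-0.8,0,0.8],[0,0.86,-0.8,0,0.8]]' && $p '[[0,0,0,0,0.8],[0,0,0,0,0.8]]' 60 && $p '[[0,0,0,0,0.8],[0,0,0,0,0.8]]' 35  && $p '[[0,0,0,0,0.8],[0,0,0,0,0.8],[0,0,0,0,0.8]]' 20
python3 - <<'E'
from h import *
import cv2
print(bot.sense()["moment"])
b=bot.grab_frame("scene")
r=lambda c:cv2.resize(c,(480,480),interpolation=cv2.INTER_CUBIC)
cv2.imwrite("pics/n.png",r(b[80:240,150:310]))
E
```

```text
time_s: 9.52
tool_pos: [0.4586, 0.2763, 0.227]
orientation: [0.0, 0.783, 0.622, 0.0]
wrist_force: [-0.2, 0.2, -5.3]
gripper_width: 0.0497
grasp_force: 126.1
time_s: 9.78
tool_pos: [0.4585, 0.2766, 0.2271]
orientation: [-0.0, 0.783, 0.622, 0.001]
wrist_force: [0.2, -0.1, -5.8]
gripper_width: 0.0497
grasp_force: 126.2
time_s: 10.02
tool_pos: [0.458, 0.2768, 0.2265]
orientation: [-0.0, 0.783, 0.623, 0.0]
wrist_force: [0.0, 0.2, -5.3]
gripper_width: 0.0495
grasp_force: 126.2
time_s: 10.4
tool_pos: [0.4579, 0.2768, 0.2262]
orientation: [0.0, 0.782, 0.623, -0.0]
wrist_force: [0.2, -0.7, -5.4]
gripper_width: 0.0497
grasp_force: 126.2
[-0.42985485  0.06707386  0.02846344]
```

View pics/n.png

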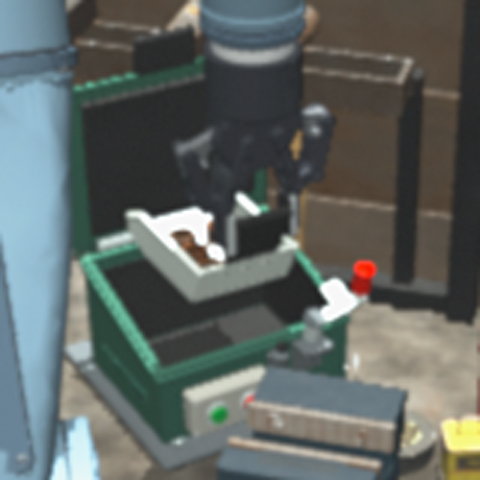

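The pan is level over the mouth with its lip at about (135,215), but the grip force stayed at 126 N. I'll change the closure value so the new force is taken up.

```bash
p="python3 -m pendant"; 
$p '[[0,0,0,0,0.7],[0,0,0,0,0.7]]' 60; python3 -c "
from h import *;print(bot.sense()['moment'])"; $p '[[0,0,0,0,0.6],[0,0,0,0,0.6]]' 40; python3 -c "
from h import *;print(bot.sense()['moment'])"
```

```text
time_s: 10.7
tool_pos: [0.458, 0.2768, 0.2263]
orientation: [0.0, 0.782, 0.623, -0.0]
wrist_force: [0.2, -0.0, -5.9]
gripper_width: 0.0496
grasp_force: 126.2
[-0.37995771  0.14075585 -0.01541603]
time_s: 10.95
tool_pos: [0.458, 0.2769, 0.2263]
orientation: [-0.0, 0.782, 0.623, 0.0]
wrist_force: [0.4, 0.3, -5.5]
gripper_width: 0.0496
grasp_force: 126.2
[-0.36729742  0.05863597  0.05105923]
```

```bash
p="python3 -m pendant"; for c in 1; do
$p '[[0,0,0,0,0.5],[0,0,0,0,0.5]]' 20|tail -2; $p '[[0,0,0,0,0.46],[0,0,0,0,0.46]]' 20|tail -2;  $p '[[0,0,0,0,0.44],[0,0,0,0,0.44]]' 20|tail -3; done
```

```text
gripper_width: 0.0496
grasp_force: 126.2
gripper_width: 0.0495
grasp_force: 126.2
wrist_force: [0.4, 0.3, -6.4]
gripper_width: 0.0495
grasp_force: 126.2
```

```bash
p="python3 -m pendant"; 
$p '[[0,0,0,0,0.43],[0,0,0,0,0.43],[0,0,0,0,0.5]]' 20|tail -3; $p '[[0,0,0,0,0.42],[0,0,0,0,0.42],[0,0,0,0,0.5]]' 20|tail -3;  $p '[[0,0,0,0,0.415],[0,0,0,0,0.5]]' 20|tail -3
```

```text
wrist_force: [0.1, -0.2, -6.5]
gripper_width: 0.0499
grasp_force: 126.2
wrist_force: [-0.8, 0.4, -5.9]
gripper_width: 0.0498
grasp_force: 114.6
wrist_force: [1.0, -0.6, -6.3]
gripper_width: 0.0508
grasp_force: 95.1
```

```bash
p="python3 -m pendant"; 
$p '[[0,0,0,0,0.5],[0,0,0,0,0.5]]' 20|tail -3; $p '[[0,0,0,0,0.415],[0,0,0,0,0.415]]' 20|tail -3; python3 -c "
from h import *;print(bot.sense()['moment'])"
```

```text
wrist_force: [-0.3, 0.2, -6.6]
gripper_width: 0.0501
grasp_force: 95.1
wrist_force: [0.8, -0.6, -5.6]
gripper_width: 0.0507
grasp_force: 95.1
[-0.36826758  0.10525603 -0.01364814]
```

```bash
p="python3 -m pendant"; m(){ python3 -c "
from h import *;print(bot.sense()['moment'][:2])"; }
$p '[[0,0,0,0,0.41],[0,0,0,0,0.41]]' 20|tail -3;m; $p '[[0,0,0,0,0.405],[0,0,0,0,0.405]]' 20|tail -3;m;$p '[[0,0,0,0,0.4],[0,0,0,0,0.4]]' 20|tail -3;m
```

```text
wrist_force: [-0.2, 0.1, -6.3]
gripper_width: 0.0507
grasp_force: 75.6
[-0.38239565  0.11798487]
wrist_force: [0.0, -0.1, -5.6]
gripper_width: 0.0509
grasp_force: 56.2
[-0.34718557  0.13832188]
wrist_force: [-0.1, 1.0, -6.7]
gripper_width: 0.0512
grasp_force: 36.3
[-0.45945794  0.08596604]
```

```bash
p="python3 -m pendant"; m(){ python3 -c "
from h import *;print(bot.sense()['moment'][:2])"; }
$p '[[0,0,0,0,0.398],[0,0,0,0,0.398]]' 20|tail -3;m; $p '[[0,0,0,0,0.3965],[0,0,0,0,0.3965]]' 20|tail -3;m
python3 - <<'E'
from h import *
import cv2
b=bot.grab_frame("scene")
r=lambda c:cv2.resize(c,(480,480),interpolation=cv2.INTER_CUBIC)
cv2.imwrite("pics/o.png",r(b[80:240,150:310]))
E
```

```text
wrist_force: [0.2, -0.8, -7.0]
gripper_width: 0.0514
grasp_force: 29.8
[-0.371353    0.10071958]
wrist_force: [0.5, -0.5, -6.4]
gripper_width: 0.0515
grasp_force: 24.0
[-0.25434223  0.00720303]
```

View pics/o.png

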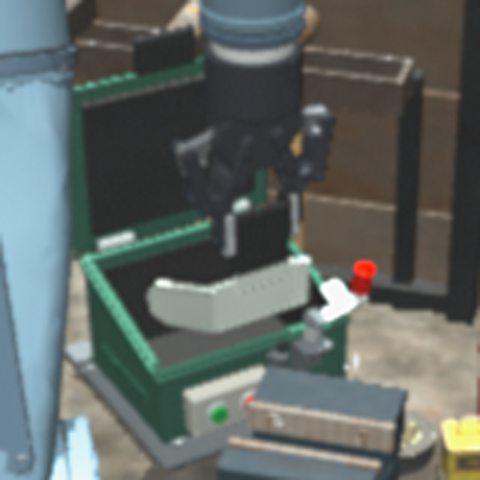

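The pan has swung nose-down by roughly 40–50° with its lip inside the tub at about (155,300). I'll advance over the mouth while it keeps swinging.

```bash
p="python3 -m pendant"; m(){ python3 -c "
from h import *;print(bot.sense()['moment'][:2])"; }
$p '[[0.05,0.2,0.1,0,0.3965],[0.1,0.4,0.2,0,0.3965],[0.14,0.6,0.2,0,0.3965],[0.18,0.8,0.2,0,0.3965],[0.18,0.8,0.2,0,0.3965],[0.18,0.8,0.2,0,0.3965]]' 20;m
```

```text
time_s: 15.25
tool_pos: [0.4759, 0.3556, 0.246]
orientation: [0.0, 0.783, 0.622, -0.001]
wrist_force: [-0.2, -0.8, -5.5]
gripper_width: 0.0516
grasp_force: 24.6
[-0.31526444  0.12237632]
```

```bash
p="python3 -m pendant"; m(){ python3 -c "
from h import *;s=bot.sense();print(s['moment'][:2],s['wrist_force'])"; }
$p '[[0,0,0,0,0.3955],[0,0,0,0,0.3955]]' 20|tail -3;m;$p '[[0,0,0,0,0.3945],[0,0,0,0,0.3945]]' 20|tail -3;m;$p '[[0,0,0,0,0.3935],[0,0,0,0,0.3935]]' 20|tail -3;m
```

```text
wrist_force: [0.8, -0.2, -4.4]
gripper_width: 0.0519
grasp_force: 20.0
[-0.15048091  0.06307102] [ 0.8188536  -0.19622798 -4.40883738]
wrist_force: [-0.4, 0.4, -2.7]
gripper_width: 0.0517
grasp_force: 15.6
[0.04252498 0.01344702] [-0.3810359   0.42359352 -2.73952215]
wrist_force: [-0.2, -0.7, -2.3]
gripper_width: 0.0518
grasp_force: 10.9
[-0.02817006 -0.01865979] [-0.17547811 -0.67767639 -2.29185048]
```

```bash
p="python3 -m pendant"; m(){ python3 -c "
from h import *;s=bot.sense();print(s['moment'][:2],s['wrist_force'],s['grasp_force'])"; }
$p '[[0,0,0,0,0.42],[0,0,0,0,0.42],[0,0,0.2,0,0.42],[0,0,0,0,0.42],[0,0,0.2,0,0.42],[0,0,0.2,0,0.42],[0,0,0.2,0,0.42]]' 50|grep wrist;m; for i in 1 2 3 4; do $p '[[0,0,0,0,0.42]]' >/dev/null; m; done
```

```text
wrist_force: [-0.3, 0.4, -2.1]
[-0.03231678  0.01771458] [-0.25618222  0.35436778 -2.09991758] 53.54841470718384
[-0.03036061  0.02019532] [-0.06579015 -0.07117871 -2.60193382] 53.55011165142059
[-0.0299486   0.02182749] [-0.18244632 -0.44338754 -1.69739868] 53.54959487915039
[-0.06880084 -0.00933664] [-0.27146442 -0.41411656 -2.98579929] 53.5495001077652
[0.05393524 0.0034279 ] [-0.83810774 -0.451425   -3.00097021] 53.550320863723755
```

The weight is now 2.5 N, so the pan is empty. I'll lift it out and carry it back.

```bash
p="python3 -m pendant"; 
$p '[[0,0,0.3,0,0.42],[0,0,0.7,0,0.42],[0,0,1,0,0.42],[0,0,1,0,0.42]]' | grep tool && $p '[[-0.05,-0.3,0.2,0,0.42],[-0.1,-0.6,0.2,0,0.42],[-0.1,-1,0.2,0,0.42]]' | grep tool && $p '[[0,-0.3,0,-0.25,0.42],[0,-0.6,0,-0.5,0.42],[0,-1,0,-0.75,0.42]]'| grep tool && $p '[[0.1,-0.4,0,-0.25,0.42],[0.2,-0.8,0,-0.48,0.42],[0.2,-1,0,-0.48,0.42]]'| grep tool && $p '[[0.3,-0.4,-0.3,0,0.42],[0.6,-0.8,-0.6,0,0.42],[0.95,-0.85,-1,0,0.42],[0.95,-0.85,-1,0,0.42]]'| grep tool && $p '[[0,0,-0.4,0,0.42],[0,0,-0.8,0,0.42],[0,0,-1,0,0.42],[0,0,-1,0,0.42]]'
python3 - <<'E'
from h import *
import cv2
a=bot.grab_frame("top")
hsv=cv2.cvtColor(a,cv2.COLOR_BGR2HSV)
m=cv2.inRange(hsv,(0,0,190),(180,45,255));m[:110]=0;m[:, :290]=0;m[240:]=0
c=[x for x in cv2.findContours(m,0,2)[0] if cv2.contourArea(x)>25]
for x in c: print(cv2.contourArea(x),cv2.minAreaRect(x))
cv2.imwrite("pics/ret.png",a)
E
```

```text
tool_pos: [0.4772, 0.3574, 0.3686]
tool_pos: [0.4649, 0.2564, 0.3847]
tool_pos: [0.4651, 0.1563, 0.3847]
tool_pos: [0.4856, 0.0541, 0.385]
tool_pos: [0.5795, -0.0285, 0.2808]
time_s: 20.0
tool_pos: [0.5793, -0.0276, 0.1854]
orientation: [-0.001, 0.939, 0.343, -0.001]
wrist_force: [-0.3, -0.6, -3.3]
gripper_width: 0.0512
grasp_force: 54.7
55.0 ((331.25, 233.25), (9.192387580871582, 11.31370735168457), 45.0)
57.5 ((331.0, 211.5), (7.77817440032959, 12.020814895629883), 45.0)
53.5 ((296.0000305175781, 198.00001525878906), (6.260990142822266, 16.099689483642578), 63.43495178222656)
277.5 ((418.5367736816406, 185.46212768554688), (40.397132873535156, 16.564714431762695), 70.70995330810547)
43.5 ((294.0, 169.5), (9.0, 8.0), 90.0)
475.5 ((337.7500305175781, 167.25001525878906), (32.52690887451172, 28.991378784179688), 45.0)
83.5 ((340.81536865234375, 141.32308959960938), (13.891888618469238, 10.17084789276123), 29.744882583618164)
28.0 ((351.1341857910156, 126.79270935058594), (4.841386795043945, 9.214252471923828), 51.34019470214844)
232.5 ((412.48077392578125, 140.09616088867188), (10.39415454864502, 49.81350326538086), 11.309932708740234)
190.0 ((473.9326171875, 121.44795227050781), (32.75852584838867, 8.675020217895508), 51.709835052490234)
2817.0 ((375.61932373046875, 173.42564392089844), (47.20901107788086, 132.1114501953125), 10.353320121765137)
```

```bash
p="python3 -m pendant"; 
$p '[[0,0,-0.1,0,0.4],[0,0,-0.2,0,0.4],[0,0,-0.2,0,0.3955]]' 20|egrep "tool|wrist|grasp";for i in 1; do $p '[[0,0,-0.05,0,0.3955],[0,0,-0.05,0,0.3955]]'|egrep "tool|wrist|grasp"; $p '[[0,0,-0.05,0,0.3955],[0,0,-0.05,0,0.3955]]'|egrep "tool|wrist|grasp"; $p '[[0,0,-0.05,0,0.3955],[0,0,-0.05,0,0.3955]]'|egrep "tool|wrist|grasp"; $p '[[0,0,-0.05,0,0.3955],[0,0,-0.05,0,0.3955]]'|egrep "tool|wrist|grasp"; done
```

```text
tool_pos: [0.5803, -0.028, 0.1656]
wrist_force: [-0.4, 0.0, -3.1]
grasp_force: 20.1
tool_pos: [0.5808, -0.0282, 0.161]
wrist_force: [-0.3, 0.2, -1.9]
grasp_force: 20.1
tool_pos: [0.5807, -0.0281, 0.1559]
wrist_force: [0.9, -0.2, -2.0]
grasp_force: 20.1
tool_pos: [0.5806, -0.0281, 0.1508]
wrist_force: [0.2, 0.4, -1.7]
grasp_force: 20.1
tool_pos: [0.5806, -0.0281, 0.1458]
wrist_force: [-0.4, 0.1, -2.8]
grasp_force: 20.1
```

```bash
p="python3 -m pendant"; 
$p '[[0,0,-0.05,0,0.3955],[0,0,-0.05,0,0.3955]]'|egrep "tool|wrist|grasp"; $p '[[0,0,-0.05,0,0.3955],[0,0,-0.05,0,0.3955]]'|egrep "tool|wrist|grasp";python3 -c "
from h import *;s=bot.sense();print(s['moment'])"; $p '[[0,0,-0.05,0,0.3955],[0,0,-0.05,0,0.3955]]'|egrep "tool|wrist|grasp";python3 -c "
from h import *;s=bot.sense();print(s['moment'])"
```

```text
tool_pos: [0.5811, -0.0291, 0.142]
wrist_force: [-2.2, -1.2, 6.2]
grasp_force: 20.1
tool_pos: [0.5808, -0.0304, 0.138]
wrist_force: [-7.8, -2.0, 16.4]
grasp_force: 18.6
[-0.50561446  1.53391455 -0.0571181 ]
tool_pos: [0.5806, -0.03, 0.1324]
wrist_force: [-5.0, -2.2, 10.6]
grasp_force: 8.6
[-0.53699075  1.11250336  0.01134626]
```

```bash
p="python3 -m pendant"; 
$p '[[-0.08,-0.065,-0.06,0,0.3955],[-0.153,-0.129,-0.12,0,0.3955],[-0.22,-0.18,-0.2,0,0.3955],[-0.283,-0.239,-0.27,0,0.3955],[-0.283,-0.239,-0.27,0,0.3955]]'|egrep "tool|wrist|grasp"; python3 -c "
from h import *;s=bot.sense();print(s['moment'])"; $p '[[-0.08,-0.065,-0.11,0,0.3955],[-0.152,-0.129,-0.22,0,0.3955],[-0.2,-0.17,-0.3,0,0.3955],[-0.2,-0.17,-0.3,0,0.3955]]'|egrep "tool|wrist|grasp"
python3 -c "
from h import *;s=bot.sense();print(s['moment'])"
```

```text
tool_pos: [0.552, -0.0522, 0.1036]
wrist_force: [0.8, 1.2, -0.4]
grasp_force: 0.0
[ 0.00793528 -0.04393176 -0.03072258]
tool_pos: [0.5317, -0.0696, 0.0736]
wrist_force: [0.3, -0.5, -0.2]
grasp_force: 0.0
[-0.00726923 -0.04455809 -0.00420448]
```

```bash
python3 - <<'E'
from h import *
import cv2
a=bot.grab_frame("top");b=bot.grab_frame("scene")
r=lambda c:cv2.resize(c,(398,398),interpolation=cv2.INTER_CUBIC)
cv2.imwrite("pics/z.png",np.vstack([np.hstack([r(a[100:240,290:430]),r(b[190:330,300:440])]),np.hstack([cv2.resize(a[140:210,130:270],(398,199)),cv2.resize(b[160:230,150:290],(398,199))])]))
E
```

```text
(no output)
```

View pics/z.png

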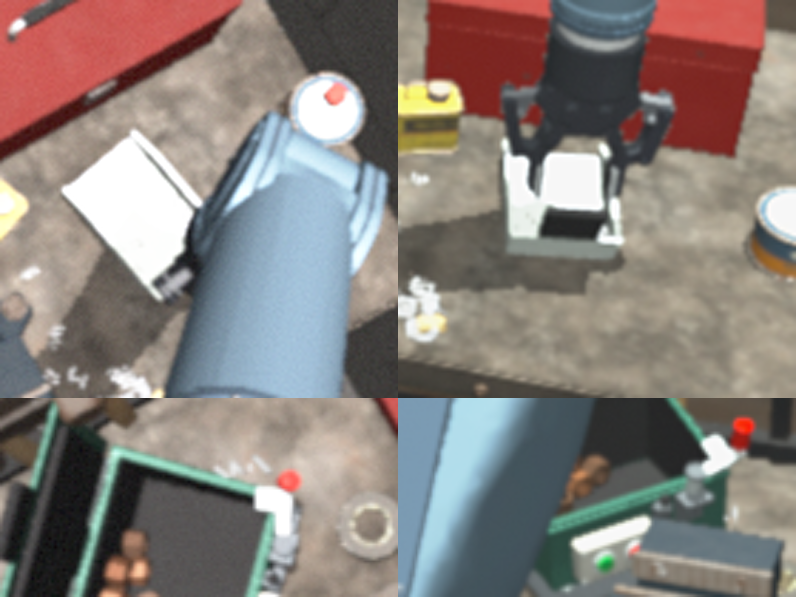

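The composite shows the pan standing flat and empty on the bench with the fingers loose either side of its grip. The rusty nuts lie in the tub's back corner, at about (125,560) in the lower-left tile. I'll release, rise, and locate the tab by triangulation.

```bash
p="python3 -m pendant"; 
$p '[[0,0,0,0,0.3],[0,0,0,0,0],[0,0,0,0,0],[0,0,0,0,0]]'|egrep "wrist|width" ; $p '[[0,0,0.3,0,0],[0,0,0.6,0,0],[0,0,1,0,0]]'|egrep "tool|wrist"; $p '[[0,0,1,0,0],[0,0,1,0,0],[0,0,1,0,0]]'|egrep "tool|wrist"
python3 - <<'E'
from h import *
import cv2
np.set_printoptions(precision=4,suppress=True)
ctr=np.array([.497,.380]);th=np.radians(77);ux=np.array([np.cos(th),np.sin(th)]);uy=np.array([-ux[1],ux[0]])
def tri(p,q):
    o1,d1=ray("top",*p);o2,d2=ray("scene",*q)
    A=np.c_[d1,-d2];s=np.linalg.lstsq(A,o2-o1,rcond=None)[0];a=o1+d1*s[0];b=o2+d2*s[1]
    m=(a+b)/2;r=m[:2]-ctr
    return m,np.linalg.norm(a-b),np.r_[r@ux,r@uy,m[2]]
def dark(im,x0,y0,x1,y1,t):
    g=im[y0:y1,x0:x1].max(2);m=(g<t).astype(np.uint8)
    n,l,s,c=cv2.connectedComponentsWithStats(m)
    return [(int(s[i][4]),c[i]+[x0,y0],s[i][:4]+[x0,y0,0,0]) for i in range(1,n) if s[i][4]>40]
s0=cv2.imread("pics/scene0.png");t0=cv2.imread("pics/top0.png")
for t in (40,55,70):
    print(t,"S",dark(s0,190,72,235,112,t)); print(t,"T",dark(t0,122,160,150,205,t))
print("tab guess",tri((115+85/4.5-.4,135+218/4.5-.4),(208,92)))
print("knob",tri((231.5,169),(271,171)))
E
```

```text
wrist_force: [-0.1, -0.7, -0.4]
gripper_width: 0.0855
tool_pos: [0.532, -0.069, 0.1748]
wrist_force: [0.4, 0.2, -0.0]
tool_pos: [0.5344, -0.0694, 0.2771]
wrist_force: [0.3, 0.6, -0.7]
40 S []
40 T [(199, array([146.0101, 191.794 ]), array([140, 169,  10,  36])), (147, array([136.8571, 184.3878]), array([131, 172,  13,  27]))]
55 S [(210, array([204.1   ,  97.3619]), array([194,  90,  21,  15])), (176, array([221.3977, 108.3466]), array([199, 103,  36,   9]))]
55 T [(209, array([137.3349, 183.6794]), array([130, 160,  18,  45])), (226, array([145.7566, 191.0487]), array([139, 167,  11,  38]))]
70 S [(332, array([206.6386,  96.3614]), array([190,  83,  35,  23])), (202, array([220.9901, 108.1683]), array([196, 102,  39,  10]))]
70 T [(109, array([128.844 , 166.2385]), array([122, 160,  18,  15])), (560, array([141.2804, 186.3321]), array([129, 160,  21,  45]))]
tab guess (array([0.5185, 0.4479, 0.3352]), np.float64(0.012560920519041046), array([ 0.071 , -0.0057,  0.3352]))
knob (array([0.5761, 0.2681, 0.1502]), np.float64(0.0045908324179033105), array([-0.0912, -0.1023,  0.1502]))
```

```bash
python3 - <<'E'
from h import *
np.set_printoptions(precision=4,suppress=True)
ctr=np.array([.497,.380]);th=np.radians(77);ux=np.array([np.cos(th),np.sin(th)]);uy=np.array([-ux[1],ux[0]])
for n,(u,v,z) in dict(edge1=(155,35,.311),edge2=(50,425,.311),tabF=(100,220,.311),tabTop=(70,215,.347),tabT1=(95,155,.347),tabT2=(58,272,.347)).items():
    m=onz("top",u/4.5+114.6,v/4.5+134.6,z);r=m[:2]-ctr;print(n,m,r@ux*1e3,r@uy*1e3)
def tri(p,q):
    o1,d1=ray("top",*p);o2,d2=ray("scene",*q)
    s=np.linalg.lstsq(np.c_[d1,-d2],o2-o1,rcond=None)[0];a=o1+d1*s[0];b=o2+d2*s[1]
    m=(a+b)/2;r=m[:2]-ctr;return m,np.linalg.norm(a-b),np.r_[r@ux,r@uy]
print(tri((133.5,183.5),(206,96)),tri((133.5,183.5),(208,96)))
for x,y in((75,-4),(75,0)):print(ctr+ux*x/1e3+uy*y/1e3)
E
```

```text
edge1 [0.6056 0.4295 0.311 ] 72.64101716559387 -94.64497135433275
edge2 [0.4189 0.4752 0.311 ] 75.18984882300815 97.54455356096746
tabF [0.5164 0.4538 0.311 ] 76.26403255999321 -2.2804416846678492
tabTop [0.514  0.4553 0.347 ] 77.19283920826052 0.41342294630198384
tabT1 [0.5416 0.4445 0.347 ] 72.90627837111228 -28.961312470188442
tabT2 [0.4878 0.4602 0.347 ] 76.03311202031007 26.997687597750495
(array([0.5181, 0.4537, 0.3222]), np.float64(0.009158931691022198), array([ 0.0765, -0.004 ])) (array([0.5198, 0.4516, 0.3228]), np.float64(0.014270818452690117), array([ 0.0749, -0.0061]))
[0.5178 0.4522]
[0.5139 0.4531]
```

```bash
p="python3 -m pendant"; 
$p '[[0,0.3,1,0.3,0],[0,0.6,1,0.6,0],[0,1,1,0.9,0]]'|egrep "tool"; $p '[[0,0.5,0.45,0.3,0],[0,1,0.45,0.33,0]]'|egrep "tool"; $p '[[0,0.5,0,0,0],[0,1,0,0,0]]'|egrep "tool";$p '[[-0.1,0.5,0,0,0],[-0.19,1,0,0,0]]'|egrep "tool";$p '[[0,0.5,0,0,0],[0,0.9,0,0,0],[0,1,0,0,0],[0,1,0,0,0]]'|egrep "tool|ori|wrist"
```

```text
tool_pos: [0.5339, 0.032, 0.3764]
tool_pos: [0.5335, 0.1319, 0.421]
tool_pos: [0.532, 0.2326, 0.4179]
tool_pos: [0.5128, 0.3324, 0.4176]
tool_pos: [0.5136, 0.4306, 0.4178]
orientation: [0.0, 0.782, 0.623, -0.001]
wrist_force: [0.4, -0.5, -0.2]
```

```bash
p="python3 -m pendant"; 
$p '[[0.02,0.22,-0.3,0,0],[0.02,0.22,-0.6,0,0],[0.02,0.22,-0.8,0,0],[0.02,0.22,-1,0,0],[0.02,0.22,-1,0,0]]'|egrep "tool|wrist"; $p '[[0,0,-0.07,0,0.1],[0,0,-0.07,0,0.2],[0,0,-0.07,0,0.25],[0,0,-0.07,0,0.3],[0,0,-0.07,0,0.32],[0,0,-0.07,0,0.34],[0,0,-0.07,0,0.34]]' 20
```

```text
tool_pos: [0.5156, 0.4504, 0.3179]
wrist_force: [-0.8, 0.0, 0.0]
time_s: 27.78
tool_pos: [0.517, 0.4527, 0.3134]
orientation: [0.001, 0.783, 0.622, 0.001]
wrist_force: [4.5, -0.9, 5.4]
gripper_width: 0.0595
grasp_force: 21.8
```

The tab is pinched by its ends at 59.5 mm and 22 N. Now I'll swing the lid down along its arc.

```bash
p="python3 -m pendant"; 
$p '[[-0.027,-0.117,-0.004,0,0.34],[-0.054,-0.234,-0.016,0,0.34],[-0.08,-0.35,-0.038,0,0.34],[-0.107,-0.464,-0.063,0,0.34],[-0.158,-0.686,-0.14,0,0.34],[-0.207,-0.896,-0.247,0,0.34],[-0.207,-0.896,-0.247,0,0.34]]'|egrep "tool|wrist|gr"; $p '[[-0.045,-0.195,-0.133,0,0.34],[-0.086,-0.37,-0.292,0,0.34],[-0.12,-0.526,-0.473,0,0.34],[-0.152,-0.656,-0.673,0,0.34],[-0.152,-0.656,-0.673,0,0.34]]'|egrep "tool|wrist|gr"; $p '[[-0.024,-0.103,-0.216,0,0.34],[-0.041,-0.179,-0.444,0,0.34],[-0.041,-0.179,-0.444,0,0.34]]'|egrep "time|tool|wrist|gr"
```

```text
tool_pos: [0.494, 0.3609, 0.2868]
wrist_force: [1.3, -3.3, 3.4]
gripper_width: 0.0595
grasp_force: 25.2
tool_pos: [0.478, 0.2971, 0.2189]
wrist_force: [-1.6, -2.2, -0.2]
gripper_width: 0.0592
grasp_force: 26.1
time_s: 29.65
tool_pos: [0.4738, 0.28, 0.1748]
wrist_force: [-4.1, -2.3, -0.8]
gripper_width: 0.0593
grasp_force: 26.9
```

```bash
p="python3 -m pendant"; 
$p '[[0,0,0,0,0.2],[0,0,0,0,0],[0,0,0,0,0],[0,0,0.3,0,0],[0.01,0.06,0.7,0,0],[0.01,0.06,0.7,0,0.5],[0.01,0.06,0.7,0,1],[0.01,0.06,0.7,0,1],[0.01,0.06,0.7,0,1],[0.01,0.06,0.7,0,1]]' 60|egrep "tool|wrist|gr"; $p '[[0,0,-0.2,0,1],[0,0,-0.4,0,1],[0,0,-0.5,0,1],[0,0,-0.6,0,1]]'|egrep "tool|wrist"; $p '[[0,0,-0.1,0,1],[0,0,-0.2,0,1],[0,0,-0.3,0,1]]'|egrep "tool|wrist";$p '[[0,0,-0.1,0,1],[0,0,-0.15,0,1],[0,0,-0.2,0,1]]'|egrep "time|tool|wrist"
```

```text
tool_pos: [0.4765, 0.2856, 0.2455]
wrist_force: [-0.3, -1.4, 0.1]
gripper_width: 0.0001
grasp_force: 0.0
tool_pos: [0.4769, 0.2859, 0.1856]
wrist_force: [-0.5, 0.8, 0.3]
tool_pos: [0.4767, 0.2859, 0.1554]
wrist_force: [0.7, -1.2, 1.2]
time_s: 32.15
tool_pos: [0.4767, 0.2859, 0.1356]
wrist_force: [-1.1, -0.2, 0.9]
```

```bash
python3 - <<'E'
from h import *
import cv2
t0=cv2.imread("pics/top0.png");t=bot.grab_frame("top");cv2.imwrite("pics/t5.png",t)
c=bot.camera_info("top");w,x,y,z=c["orientation"];Ri=R.from_quat([x,y,z,w]).inv()
ctr=np.array([.497,.380]);th=np.radians(77);ux=np.array([np.cos(th),np.sin(th)]);uy=np.array([-ux[1],ux[0]])
def px(xt,yt,z):
    p=np.r_[ctr+ux*xt+uy*yt,z];d=Ri.apply(p-c["origin"]);return int(c["fx"]*d[0]/d[2]+c["cx"]),int(c["fy"]*d[1]/d[2]+c["cy"])
for yt in(-.08,-.06,.06,.08):
  for a in(-40,0,40):
    u,v=px(a/1e3,yt,.13);print(yt,a,(u,v),t0[v,u],t[v,u])
d=cv2.absdiff(t,t0).max(2)
print("lid edge up",[ (t0[v,u],t[v,u]) for u,v in [(138,190),(146,150),(130,215),(134,183)]])
g=cv2.cvtColor(t,cv2.COLOR_BGR2HSV);m=cv2.inRange(g,(65,60,40),(95,255,255))
n,l,s,cc=cv2.connectedComponentsWithStats(m)
print([(s[i].tolist()) for i in range(1,n) if s[i][4]>80])
E
```

```text
-0.08 -40 (211, 173) [15 16 19] [188 168 143]
-0.08 0 (196, 170) [26 25 27] [199 218 161]
-0.08 40 (181, 166) [17 20 16] [213 230 175]
-0.06 -40 (209, 181) [79 80 80] [227 208 173]
-0.06 0 (194, 177) [76 75 77] [224 203 168]
-0.06 40 (179, 174) [54 54 55] [217 233 182]
0.06 -40 (198, 226) [81 84 86] [219 193 164]
0.06 0 (183, 222) [78 76 80] [188 167 140]
0.06 40 (168, 219) [71 72 73] [221 235 186]
0.08 -40 (196, 234) [77 75 80] [219 193 164]
0.08 0 (181, 230) [77 76 80] [164 145 121]
0.08 40 (166, 227) [73 74 75] [217 231 180]
lid edge up [(array([32, 35, 30], dtype=uint8), array([157, 169, 182], dtype=uint8)), (array([142, 156, 117], dtype=uint8), array([87, 89, 90], dtype=uint8)), (array([ 99, 113,  73], dtype=uint8), array([123, 133, 143], dtype=uint8)), (array([48, 46, 49], dtype=uint8), array([151, 163, 175], dtype=uint8))]
[[166, 155, 40, 23, 401], [154, 177, 15, 30, 174], [132, 333, 32, 17, 261]]
```

The lid's pale outer face now covers the mouth, so it is following the tool. I'll continue gently to the buffer.

```bash
p="python3 -m pendant"; m(){ egrep "tool|wrist"; }
$p '[[0,0,-0.05,0,1],[0,0,-0.05,0,1]]'|m;$p '[[0,0,-0.05,0,1],[0,0,-0.05,0,1]]'|m;$p '[[0,0,-0.04,0,1],[0,0,-0.04,0,1]]'|m;$p '[[0,0,-0.03,0,1],[0,0,-0.03,0,1]]'|m
```

```text
tool_pos: [0.4765, 0.2858, 0.1307]
wrist_force: [0.5, 0.5, -0.4]
tool_pos: [0.4765, 0.2857, 0.1256]
wrist_force: [-0.7, 0.7, -0.6]
tool_pos: [0.4765, 0.2857, 0.1216]
wrist_force: [-0.3, 0.1, -0.2]
tool_pos: [0.4768, 0.2859, 0.1188]
wrist_force: [0.3, 0.1, 0.5]
```

```bash
p="python3 -m pendant"; m(){ egrep "tool|wrist"; }
$p '[[0,0,-0.03,0,1],[0,0,-0.03,0,1]]'|m;$p '[[0,0,-0.03,0,1],[0,0,-0.03,0,1]]'|m;$p '[[0,0,-0.03,0,1],[0,0,-0.03,0,1]]'|m
python3 - <<'E'
from h import *
import cv2
np.set_printoptions(precision=3,suppress=True)
t=bot.grab_frame("top");s=bot.grab_frame("scene");cv2.imwrite("pics/t6.png",t);cv2.imwrite("pics/s6.png",s)
ctr=np.array([.497,.380]);th=np.radians(77);ux=np.array([np.cos(th),np.sin(th)]);uy=np.array([-ux[1],ux[0]])
def prj(cam,xt,yt,z):
    c=bot.camera_info(cam);w,x,y,zz=c["orientation"]
    d=R.from_quat([x,y,zz,w]).inv().apply(np.r_[ctr+ux*xt+uy*yt,z]-c["origin"]);return np.array([c["fx"]*d[0]/d[2]+c["cx"],c["fy"]*d[1]/d[2]+c["cy"]])
# predicted front corners of plate (165 mm) outer face for lid angles
for f in(0,.03,.1,.2,.3,.5):
    a=f-.261; P=np.array([.079,.146])+.165*np.array([-np.cos(a),np.sin(a)])+.0075*np.array([np.sin(a),np.cos(a)])
    print(f,[prj(c,P[0],y,P[1]) for c in("top","scene") for y in(-.1,.1)])
for n,im in(("top",t),("scene",s)):
    h=cv2.cvtColor(im,cv2.COLOR_BGR2HSV);m=cv2.inRange(h,(50,40,30),(100,255,255))
    nn,l,st,cc=cv2.connectedComponentsWithStats(m)
    print(n,[st[i].tolist() for i in range(1,nn) if st[i][4]>100 and 100<cc[i][0]<330 and 70<cc[i][1]<280])
E
```

```text
tool_pos: [0.4769, 0.2862, 0.116]
wrist_force: [0.7, 1.5, 3.2]
tool_pos: [0.477, 0.2867, 0.1133]
wrist_force: [-0.4, 2.1, 4.5]
tool_pos: [0.4773, 0.287, 0.1121]
wrist_force: [-6.0, -1.1, 23.3]
0 [array([230.35 , 170.952]), array([212.381, 245.403]), array([267.34 , 182.196]), array([201.733, 204.689])]
0.03 [array([230.502, 170.74 ]), array([212.455, 245.521]), array([267.571, 180.859]), array([201.808, 203.322])]
0.1 [array([230.644, 170.182]), array([212.407, 245.749]), array([267.999, 177.586]), array([201.876, 199.964])]
0.2 [array([230.312, 169.232]), array([211.788, 245.959]), array([268.333, 172.563]), array([201.711, 194.781])]
0.3 [array([229.329, 168.104]), array([210.502, 246.025]), array([268.332, 167.179]), array([201.233, 189.192])]
0.5 [array([225.334, 165.327]), array([205.857, 245.696]), array([267.297, 155.577]), array([199.339, 177.056])]
top [[146, 155, 65, 84, 1702], [182, 178, 28, 17, 237]]
scene [[61, 101, 174, 292, 19709], [244, 169, 16, 25, 168], [237, 185, 47, 36, 498], [214, 230, 84, 66, 2553]]
```

The buffer is felt at TCP z ≈ 0.112 m (4.5 N, then 23 N). I'll back off, check that the lid stayed down, and fix the knob position.

```bash
p="python3 -m pendant"; 
$p '[[0,0,0.3,0,1],[0,0,0.6,0,0.8],[0.2,0,1,0,0.53],[0.4,0,1,0,0.53]]'|egrep "tool|wrist|gr"
python3 - <<'E'
from h import *
import cv2
np.set_printoptions(precision=4,suppress=True)
ctr=np.array([.497,.380]);th=np.radians(77);ux=np.array([np.cos(th),np.sin(th)]);uy=np.array([-ux[1],ux[0]])
def red(im,x0,y0,x1,y1):
    h=cv2.cvtColor(im,cv2.COLOR_BGR2HSV);m=cv2.inRange(h,(0,150,100),(8,255,255))|cv2.inRange(h,(172,150,100),(180,255,255))
    M=np.zeros_like(m);M[y0:y1,x0:x1]=m[y0:y1,x0:x1];n,l,s,c=cv2.connectedComponentsWithStats(M);i=1+np.argmax(s[1:,4]);return c[i],s[i]
t=cv2.imread("pics/top0.png");s=cv2.imread("pics/scene0.png")
a,sa=red(t,222,160,242,180);b,sb=red(s,260,160,282,182);print(a,sa,b,sb)
o1,d1=ray("top",*a);o2,d2=ray("scene",*b)
k=np.linalg.lstsq(np.c_[d1,-d2],o2-o1,rcond=None)[0];A=o1+d1*k[0];B=o2+d2*k[1];m=(A+B)/2;r=m[:2]-ctr
print(m,np.linalg.norm(A-B),r@ux,r@uy,onz("top",*a,.154))
E
```

```text
tool_pos: [0.5187, 0.2864, 0.2128]
wrist_force: [-0.1, 0.2, 0.1]
gripper_width: 0.0403
grasp_force: 0.0
[231.0882 169.    ] [228 166   7   7  34] [270.6143 171.8143] [267 167   9  11  70]
[0.5766 0.2697 0.1468] 0.00428982304362849 -0.08960501391238426 -0.10237373735377062 [0.5739 0.2704 0.154 ]
```

```bash
p="python3 -m pendant"; 
$p '[[0.3,-0.1,0,0,0.53],[0.575,-0.175,0,0,0.53],[0.575,-0.175,0,0,0.53],[0.575,-0.175,-0.3,0,0.53],[0.575,-0.175,-0.6,0,0.53],[0.575,-0.175,-0.7,0,0.53],[0.575,-0.175,-0.8,0,0.53],[0.575,-0.175,-0.8,0,0.53]]'|egrep "tool|wrist|gr";$p '[[0,0,0,0,0.7],[0,0,0,0,0.8],[0,0,0,0,0.85],[0,0,0,0,0.9],[0,0,0,0,0.9]]' 60
```

```text
tool_pos: [0.574, 0.2684, 0.1299]
wrist_force: [-0.1, -0.4, 0.6]
gripper_width: 0.0401
grasp_force: 0.0
time_s: 36.17
tool_pos: [0.5776, 0.2681, 0.1317]
orientation: [0.002, 0.783, 0.622, 0.003]
wrist_force: [6.0, -1.6, -1.1]
gripper_width: 0.016
grasp_force: 58.5
```

```bash
p="python3 -m pendant"; 
$p '[[0,0.095,0.025,0,0.9],[-0.02,0.2,0.05,0,0.9],[-0.047,0.275,0.07,0,0.9],[-0.087,0.345,0.085,0,0.9],[-0.087,0.345,0.085,0,0.9]]'|egrep "tool|wrist|gr"; $p '[[-0.025,0.032,0.007,0,0.9],[-0.05,0.065,0.015,0,0.9],[-0.08,0.093,0.02,0,0.9],[-0.11,0.12,0.025,0,0.9],[-0.11,0.12,0.025,0,0.9]]'|egrep "tool|wrist|gr"
```

```text
tool_pos: [0.5696, 0.3034, 0.1403]
wrist_force: [9.8, 1.2, -3.0]
gripper_width: 0.0166
grasp_force: 59.1
tool_pos: [0.5605, 0.3161, 0.1432]
wrist_force: [14.7, 2.8, -6.5]
gripper_width: 0.0157
grasp_force: 58.9
```

```bash
p="python3 -m pendant"; 
$p '[[-0.028,0.02,0.004,0,0.9],[-0.056,0.04,0.007,0,0.9],[-0.085,0.058,0.01,0,0.9],[-0.116,0.075,0.012,0,0.9],[-0.171,0.095,0.014,0,0.9],[-0.171,0.095,0.014,0,0.9]]'|egrep "tool|wrist|gr"; $p '[[-0.03,0.01,0.001,0,0.9],[-0.06,0.02,0.001,0,0.9],[-0.06,0.02,0.001,0,0.9]]'|egrep "tool|wrist|gr"; $p '[[-0.03,0.006,0,0,0.9],[-0.06,0.01,0,0,0.9],[-0.06,0.01,0,0,0.9]]'|egrep "time|tool|wrist|gr"
```

```text
tool_pos: [0.5439, 0.3291, 0.1456]
wrist_force: [14.0, 9.1, -5.6]
gripper_width: 0.0158
grasp_force: 59.9
tool_pos: [0.5379, 0.3323, 0.1461]
wrist_force: [14.2, 10.6, -3.3]
gripper_width: 0.0152
grasp_force: 59.7
time_s: 38.92
tool_pos: [0.5374, 0.3322, 0.1465]
wrist_force: [29.3, 12.0, -16.9]
gripper_width: 0.0158
grasp_force: 60.4
```

The lever hit its end stop: the force rose to 29 N with no further travel. I'll unload, release, rise and verify.

```bash
p="python3 -m pendant"; 
$p '[[0.045,-0.008,0,0,0.9],[0.045,-0.008,0,0,0.7],[0.045,-0.008,0,0,0.53],[0.045,-0.008,0,0,0.53],[0.045,-0.008,0.3,0,0.53],[0.045,-0.008,0.6,0,0.53],[0.045,-0.008,1,0,0.53]]'|egrep "tool|wrist|gr"; $p '[[0,-0.5,0.5,0,0.53],[0,-1,1,0,0.53],[0,-1,1,0,0.53]]'|egrep "tool|wrist";$p '[[0,-0.5,0,0,0.53],[0,-1,0,0,0.53],[0,-1,0,0,0.53],[0,-1,0,0,0.53]]'|egrep "time|tool|wrist"
python3 - <<'E'
from h import *
import cv2
np.set_printoptions(precision=4,suppress=True)
ctr=np.array([.497,.380]);th=np.radians(77);ux=np.array([np.cos(th),np.sin(th)]);uy=np.array([-ux[1],ux[0]])
t=bot.grab_frame("top");s=bot.grab_frame("scene");cv2.imwrite("pics/tf.png",t);cv2.imwrite("pics/sf.png",s)
def red(im,x0,y0,x1,y1):
    h=cv2.cvtColor(im,cv2.COLOR_BGR2HSV);m=cv2.inRange(h,(0,150,100),(8,255,255))|cv2.inRange(h,(172,150,100),(180,255,255))
    n,l,st,c=cv2.connectedComponentsWithStats(m[y0:y1,x0:x1]);return [(c[i]+[x0,y0],st[i][4]) for i in range(1,n) if st[i][4]>8]
print("red",red(t,180,140,250,240),red(s,190,120,290,230))
t0=cv2.imread("pics/top0.png");s0=cv2.imread("pics/scene0.png")
def mean(a,b,x0,y0,x1,y1):return float(cv2.absdiff(a,b)[y0:y1,x0:x1].mean())
print("tin top",mean(t,t0,272,160,302,192),"tape",mean(t,t0,203,272,227,304),"grease",mean(t,t0,388,122,422,156))
print("scene tin",mean(s,s0,296,216,324,246),"grease",mean(s,s0,420,252,462,290))
for (u,v) in[(166,227),(181,166),(198,226),(183,222),(190,200)]:print((u,v),t[v,u])
E
```

```text
tool_pos: [0.5286, 0.3259, 0.2424]
wrist_force: [0.8, 0.6, 0.2]
gripper_width: 0.0405
grasp_force: 0.0
tool_pos: [0.5311, 0.2229, 0.3455]
wrist_force: [0.1, 0.3, -0.1]
time_s: 40.67
tool_pos: [0.5292, 0.1277, 0.3417]
wrist_force: [0.7, 0.6, -0.3]
red [(array([209.0909, 184.8636]), np.int32(22))] [(array([245.2353, 166.8039]), np.int32(51))]
tin top 76.15555555555555 tape 5.828559027777778 grease 4.6545559400230685
scene tin 5.70952380952381 grease 1.8487886382623224
(166, 227) [215 230 172]
(181, 166) [205 225 164]
(198, 226) [199 219 156]
(183, 222) [207 225 166]
(190, 200) [201 222 161]
```

```bash
p="python3 -m pendant"; 
$p '[[-0.4,-0.5,0,0,0.53],[-0.9,-1,0,0,0.53],[-0.9,-1,0,0,0.53],[-0.9,-1,0,0,0.53]]'|egrep "time|tool|wrist"
python3 - <<'E'
from h import *
import cv2
np.set_printoptions(precision=4,suppress=True)
piv=np.array([.5241,.2752]);th=np.radians(77);ux=np.array([np.cos(th),np.sin(th)]);uy=np.array([-ux[1],ux[0]])
t=bot.grab_frame("top");s=bot.grab_frame("scene")
def blobs(im,lo,hi,x0,y0,x1,y1,mn):
    m=cv2.inRange(cv2.cvtColor(im,cv2.COLOR_BGR2HSV),lo,hi);n,l,st,c=cv2.connectedComponentsWithStats(m[y0:y1,x0:x1]);return [(c[i]+[x0,y0],int(st[i][4])) for i in range(1,n) if st[i][4]>mn]
a=blobs(t,(0,150,100),(8,255,255),180,150,240,240,8);b=blobs(s,(0,150,100),(8,255,255),200,130,290,200,8);print(a,b)
a=a[0][0];b=b[0][0]
o1,d1=ray("top",*a);o2,d2=ray("scene",*b)
k=np.linalg.lstsq(np.c_[d1,-d2],o2-o1,rcond=None)[0];A=o1+d1*k[0];B=o2+d2*k[1];m=(A+B)/2;r=m[:2]-piv
print("knob",m,np.linalg.norm(A-B),"psi",np.arctan2(r@ux/.966,-(r@uy)))
t0=cv2.imread("pics/top0.png");s0=cv2.imread("pics/scene0.png")
for n,i0,i1,box in(("topTin",t0,t,(272,160,302,192)),("scTin",s0,s,(296,214,326,248))):
    print(n,blobs(i0,(20,90,120),(35,255,255),*box,30),blobs(i1,(20,90,120),(35,255,255),*box,30))
g=blobs(t,(0,0,190),(180,45,255),310,140,395,215,100);print("pan",g)
E
```

```text
time_s: 41.28
tool_pos: [0.4401, 0.0276, 0.3427]
wrist_force: [0.5, 0.4, -0.5]
[(array([208.92, 184.76]), 25)] [(array([245.2353, 166.8039]), 51)]
knob [0.535  0.3238 0.1568] 0.004279682307356483 psi 1.5769183260918598
topTin [] []
scTin [(array([308.2292, 231.384 ]), 349)] [(array([308.1743, 231.4057]), 350)]
pan [(array([335.9826, 166.7096]), 1033), (array([377.8533, 202.9575]), 777)]
```

The clamp is at 1.57 rad, the tins and tape measure haven't moved, and the hand is clear of everything, so I'm handing in.

```bash
python3 -c "
from workcell import bot;print(bot.finish_job())"
```

```text
the job is handed in; nothing more can be done
None
```

I handed the job in at about 41 s with the nuts in the tub, the empty pan upright on the bench, the lid shut on its buffer and the clamp at its end stop; I judged all six nuts out by the pan's weight (2.5 N, about its 0.26 kg empty) rather than counting them, and the pan slipped the grip and dropped flat as I lowered it.

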